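# Close up the loaded plate incubator

## Task

Two plate incubators stand open on the lab bench; one carrier has a microplate with wells in it and the other is empty. With the fingertips, push the loaded carrier fully home into its incubator, and only then push that incubator's door fully shut, keeping the plate lying flat in its carrier. Do not lift anything, leave the empty incubator's carrier and door as they stand, and do not disturb the other things on the bench.

Things in the scene. Friction and masses are not known exactly. Their poses are not given: they have to be found in the camera images.
- loaded: incubator whose carrier holds the microplate (the one to close up): low light-grey box 200 deep x 220 wide x 90 mm high, fixed to the bench; origin on the bench under the middle of its front face (the mouth plane), x into the box (away from the robot at yaw 0), y to its left, z up. The mouth is 162 wide, from 20 to 72 mm high
- loaded_front (a point): loaded incubator: middle of the outer (robot-side) face of the carrier's upright aluminium front plate, 150 wide x 45 high x 8 mm thick, 25 to 70 mm above the bench; axes parallel to the box's. With the carrier home this face is flush with the box's front face
- loaded_pocket (a point): centre of the floor of the loaded carrier's pocket, 56.5 mm behind the front plate's outer face and 35 mm above the bench; the pocket is 89 x 131 mm with rims 7 mm high
- loaded_carrier (a joint): slide of the loaded incubator's carrier, m: 0 = fully home, grows as the carrier comes out towards the box's -x (starts at 0.095, stop at 0.105). Dry friction about 1.5 N plus 6 N per m/s; it stays where it is left
- loaded_hinge (a point): loaded incubator: point on the vertical hinge axis of the door, at mid height of the door (46 mm above the bench), 8.5 mm in front of the box's front face and 105 mm to the left of its middle
- loaded_edge (a point): loaded incubator: middle of the free vertical edge of the door, on its outer face, 195 mm from the hinge axis along the door and 46 mm above the bench. The door is a panel 190 wide x 80 high x 12 mm thick (from 5 to 195 mm from the axis, 6 to 86 mm above the bench), its mid plane through the hinge axis; its axes turn with the door and match the box's when it is shut
- loaded_door (a joint): hinge of the loaded incubator's door, rad: 0 = shut, grows as the free edge swings out towards the robot and then to the box's left (1.57 = straight out from the front face, stop at 2.1). Stiff hinge, about 0.12 N m; it stays where it is left
- microplate: white 24-well plate with dark wells, 86 (x) x 128 (y) x 14.5 mm, about 70 g, lying loose in the loaded carrier's pocket; origin at the centre of its underside
- empty: the other incubator, with an empty carrier, to be left as it stands: the same low light-grey box 200 deep x 220 wide x 90 mm high, fixed to the bench; origin on the bench under the middle of its front face (the mouth plane), x into the box (away from the robot at yaw 0), y to its left, z up. The mouth is 162 wide, from 20 to 72 mm high
- empty_front (a point): empty incubator, left alone: middle of the outer (robot-side) face of the carrier's upright aluminium front plate, 150 wide x 45 high x 8 mm thick, 25 to 70 mm above the bench; axes parallel to the box's. With the carrier home this face is flush with the box's front face
- empty_edge (a point): empty incubator, left alone: middle of the free vertical edge of its open door, built as the other (hinge on the box's left)
- vial: amber vial with white cap, 22 mm in diameter, 56 mm high, standing between the two carriers; origin at the centre of its underside
- reagent_bottle: glass bottle, 60 mm in diameter, 100 mm high, at the left; origin at the centre of its underside
- beaker: glass beaker, 68 mm in diameter, 85 mm high, at the left; origin at the centre of its underside
- tube_rack: orange tube rack, 90 x 180 x 50 mm, at the right; origin at the centre of its underside
- tip_box: blue pipette-tip box, 85 x 120 x 62 mm, at the right; origin at the centre of its underside
- marker: black and white marker pen lying down, 133 mm long, 14 mm thick, nearer the robot; origin near its middle, on its underside
Not all that is in view belongs to the job. What is meant by the microplate is not pink or turquoise, and is the smaller of those in its own colour.

How it is judged:
By the outcome, as a careful person would: the job done as asked, in the order asked, and still so for the second after the job is handed in, with the robot touching nothing.
It also fails if it takes over 51 s, if anything falls off the work surface, if the arm or the gripper's body presses on something with over 40 N, if the wrist force passes 120 N, or if a joint passes its speed limit or range.

## Robot

A 7-joint arm with a two-finger parallel gripper is mounted at the origin on the work surface. World frame = base frame: x ahead of the robot, y to its left, z up, the work surface at z = 0. Lengths are in m, angles in degrees, forces in N, time in s.
With the tool pointing down it reaches from about 0.425 to 0.875 m from the base axis. Payload 8.4 kg.
Tool frame: the origin (TCP) lies between the finger pads; the fingertips stand 19 mm ahead of it and the grasp point (between the pads) is the TCP; z points along the fingers, y is the direction in which the jaws open and shut (so a half turn about z gives the same grasp; the last joint's range is limited). The gripper opens to 85 mm and grips with 20 to 120 N. Pads are 22 mm wide; open, the fingers measure 114 mm over their backs; the gripper's body (76 mm by 85 mm) begins 54 mm behind the grasp point. The pads swing forward as they close: fully open they stand 13 mm farther back than shut.
Start: joints at [66.165, 19.091, 2.286, 83.961, -0.768, 76.965, -3.352], TCP at [0.202, -0.618, 0.25] pointing down, gripper open.
Joint ranges: [-147.57, 147.57], [-21.85, 119.76], [-74.77, 79.35], [14.55, 137.4], [-85.83, 265.84], [4.83, 119.75], [-152.11, 152.11]. Speed limits (degrees/s): [127.2, 127.2, 159.86, 159.86, 180, 180, 180].

## Interface

Orientations are given as a 3x3 rotation matrix whose columns are the frame's x, y, z axes.
In Python, from cell import get_state, optics, env gives the robot as it stands.
- The arm moves only by the tool send_rows, never from a script. Its argument "deltas" is a list that holds one entry, the list of rows, each a list of 7 numbers: the shift along the tool's x, y, z in m, then the turn, a rotation vector about the tool's x, y, z in rad, then the closure, from 0 (fully open) to 1 (shut). In form: [[[tx, ty, tz, wx, wy, wz, jaw], ...]]. A call has 1 to 10 rows; each row shifts and turns the pose as measured when the row begins, along the tool's axes as they then stand; what a row does not reach is not made up. A row lasts 1/10 s, in which the tool goes at most 50 mm and 8.59 degrees, less where a joint would pass 70% of its speed; a pose out of reach is approached as far as the arm can. A call with a gripper value outside its range is refused whole. The fingers move at their own pace and stop on an object; "grip_force" is the grip in N (left out, the last holds). Time passes only in rows, so rows that do not move let the fingers close. It gives the time, the measured TCP pose, the force and the opening at its end, in the units of the state.
- get_state(): the state, without advancing time (a new reading comes with each control period).
- optics.grab_frame(name): name is "scene" or "top"; returns (picture, depth): 480x640x3 uint8, red, green, blue; 480x640 float32, m along the optical axis (not along the pixel's ray), 0 where there is no reading.
- optics.camera_info(name): a dict with "intrinsics" (3x3 intrinsics, pixels), "rvec" (rotation vector, rad) and "tvec" (3), from world to camera coordinates, as OpenCV has them. Camera axes: x right, y down, z forward; pixel columns grow to the right and rows downward; lengths in m; the calibration is good to about 2 mm. A picture is of the moment at which its call begins. camera_info takes no time and is no camera call.
- env.finish_job(): hands the job in, once; it reports no verdict.
The state is a dict: "clock": time; "q": joint angles; "joint_vel": joint speeds; "joint_torque": joint torques, N m; "ee_pos": TCP position; "ee_rot": TCP orientation; "ft_force": force on the tool from outside, world axes, zero at the start; "torque": the same for the moment, N m; "gripper_width": opening from 0.0 (shut) to 1.0 (fully open).
Only numpy, scipy, OpenCV 4.12 (cv2) and the standard library are available. Lean on these libraries where they do the work, as an engineer would, in place of code of your own. Each camera call takes 0.05 s, during which the arm holds its last target.

## Working session

There is one attempt and no reset: what is moved stays moved. The work goes in short steps, Python scripts to look and compute and a tool call to move; the robot and the scene stay as the last step left them, time stands still between calls to the robot, and variables do not carry over. Pictures are saved under pics/ and viewed, and the job is handed in when it is done.

Besides the shell and the picture viewer there is one more tool, called after "Call:" as name(argument=value, ...) on one line, values as JSON. send_rows: Moves the arm, as the interface text tells. Its arguments: {"type":"object","properties":{"deltas":{"type":"array","items":{"type":"array","items":{"type":"array","items":{"type":"number"}}}},"grip_force":{"type":"number"}},"required":["deltas"]}

```bash
mkdir -p pics; ls
python3 - <<'E'
from cell import get_state, optics, env
import cv2,numpy as np
s=get_state();print(s)
for n in ("scene","top"):
    im,d=optics.grab_frame(n); ci=optics.camera_info(n); print(n,ci)
    cv2.imwrite(f"pics/{n}0.png",im[:,:,::-1]); np.savez(f"{n}0.npz",im=im,d=d)
E
```

```text
pics
{'clock': 0.0, 'q': array([66.16400792, 19.13196192,  2.28418111, 84.01026523, -0.76749988,
       76.96507806, -3.35211699]), 'joint_vel': array([-0.01478827, -0.02327828, -0.01080584,  0.05834325,  0.09650726,
       -0.10049706,  0.0096804 ]), 'joint_torque': array([-5.28869066e-06, -6.58570290e+01,  1.36537615e+00, -4.05565739e+01,
        1.67775335e-02,  1.26057808e-02,  1.90846272e-07]), 'ee_pos': array([ 0.20235132, -0.61726212,  0.24942562]), 'ee_rot': array([[ 9.50236513e-01,  3.11528815e-01, -6.05393951e-04],
       [ 3.11529384e-01, -9.50235354e-01,  1.48857909e-03],
       [-1.11531455e-04, -1.60310021e-03, -9.99998709e-01]]), 'ft_force': array([ 0.93349491, -0.27008165,  0.13618389]), 'torque': array([-0.00020639, -0.02702183,  0.00219183]), 'gripper_width': 0.9996672102880262}
scene {'intrinsics': array([[590.3134283 ,   0.        , 307.40631333],
       [  0.        , 590.3134283 , 231.01918053],
       [  0.        ,   0.        ,   1.        ]]), 'rvec': array([ 0.8118048 ,  2.55104745, -1.13516475]), 'tvec': array([ 0.43443411, -0.17406581,  1.73040461])}
top {'intrinsics': array([[531.46761606,   0.        , 310.65170463],
       [  0.        , 531.46761606, 238.9355696 ],
       [  0.        ,   0.        ,   1.        ]]), 'rvec': array([ 2.14281938, -2.11425196,  0.19515444]), 'tvec': array([0.01666195, 0.51546533, 1.6824181 ])}
```

View pics/scene0.png

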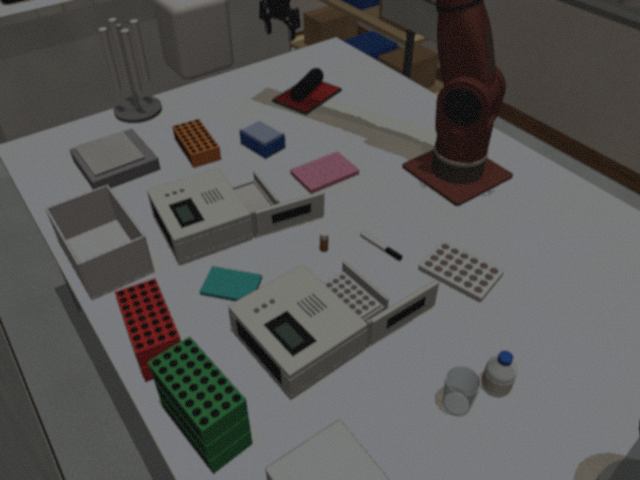

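View pics/top0.png

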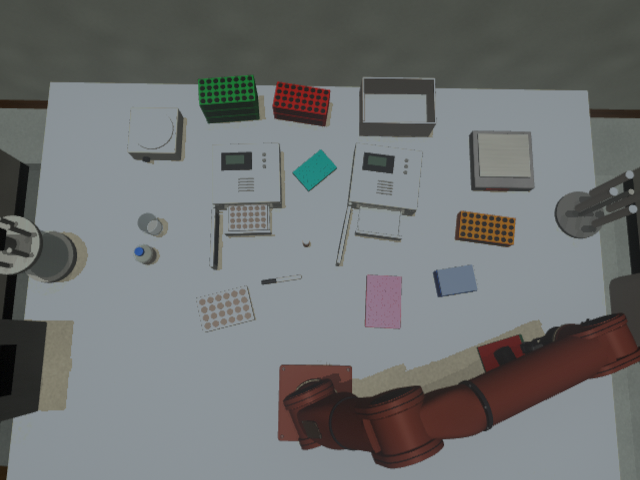

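```bash
cat > h.py <<'E'
import cv2,numpy as np
from cell import optics
def cam(n):
    c=optics.camera_info(n); return c["intrinsics"],cv2.Rodrigues(np.array(c["rvec"]))[0],np.array(c["tvec"])
def ray(n,uv,z):
    K,R,t=cam(n); d=R.T@np.linalg.inv(K)@np.array([uv[0],uv[1],1.]); o=-R.T@t
    return o+d*(z-o[2])/d[2]
def proj(n,p):
    K,R,t=cam(n); q=K@(R@np.array(p)+t); return q[:2]/q[2]
def cloud(n,d):
    K,R,t=cam(n); v,u=np.mgrid[:480,:640]; 
    P=np.stack([(u-K[0,2])/K[0,0]*d,(v-K[1,2])/K[1,1]*d,d],-1)-t
    return P@R
E
python3 - <<'E'
import numpy as np,cv2
from h import *
z=np.load('top0.npz');im=z['im'];P=cloud('top',z['d'])
print("bench z",np.median(P[330:360,120:190,2]))
c=im[120:330,185:445,::-1]; c=cv2.resize(c,None,fx=3,fy=2.8,interpolation=cv2.INTER_CUBIC); c=cv2.convertScaleAbs(c,alpha=1.5)
cv2.imwrite('pics/topz.png',c)
# box top: points z 0.082..0.098 in region
for nm,(u0,u1,v0,v1) in dict(L=(200,290,130,280),E=(335,430,135,280)).items():
    Q=P[v0:v1,u0:u1]; m=(Q[...,2]>.07)&(Q[...,2]<.105)
    n,lab,st,ce=cv2.connectedComponentsWithStats(m.astype('uint8'))
    for i in range(1,n):
        if st[i,4]>60:
            q=Q[lab==i]; r=cv2.minAreaRect((q[:,:2]*1000).astype('float32')); print(nm,st[i],np.median(q[:,2]).round(4),r, cv2.boxPoints(r).round(0).tolist())
s=np.load('scene0.npz')['im']
c=s[220:400,220:460,::-1]; c=cv2.resize(c,None,fx=3.3,fy=3.3,interpolation=cv2.INTER_CUBIC)
cv2.imwrite('pics/scenez.png',cv2.convertScaleAbs(c,alpha=1.5))
E
```

```text
bench z 0.001401976036954505
L [  10   12   71  125 4384] 0.0907 ((623.9247436523438, 234.92474365234375), (408.7892761230469, 222.9188995361328), 1.3201971054077148) [[417.0, 342.0], [422.0, 119.0], [831.0, 128.0], [826.0, 351.0]]
E [   2    8   86  120 4323] 0.0901 ((621.5186767578125, -201.2529296875), (226.4549102783203, 409.8947448730469), 81.18872833251953) [[402.0, -282.0], [807.0, -345.0], [841.0, -121.0], [436.0, -58.0]]
```

View pics/topz.png

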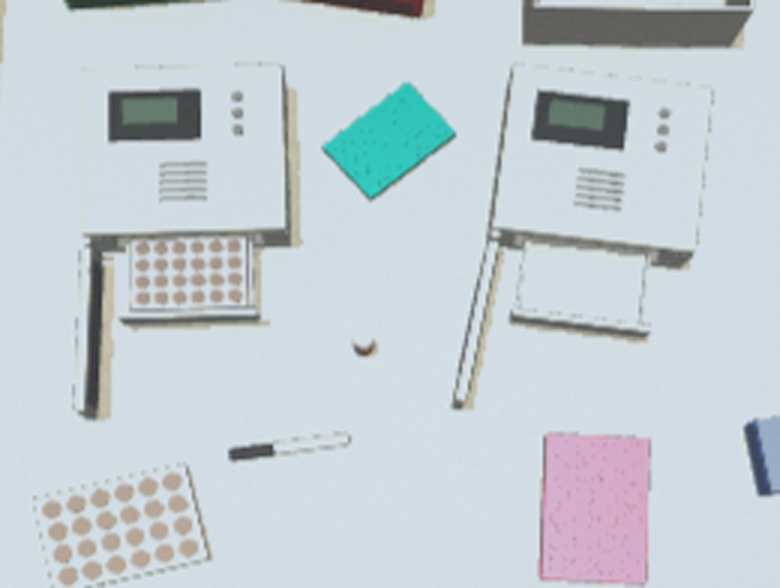

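View pics/scenez.png

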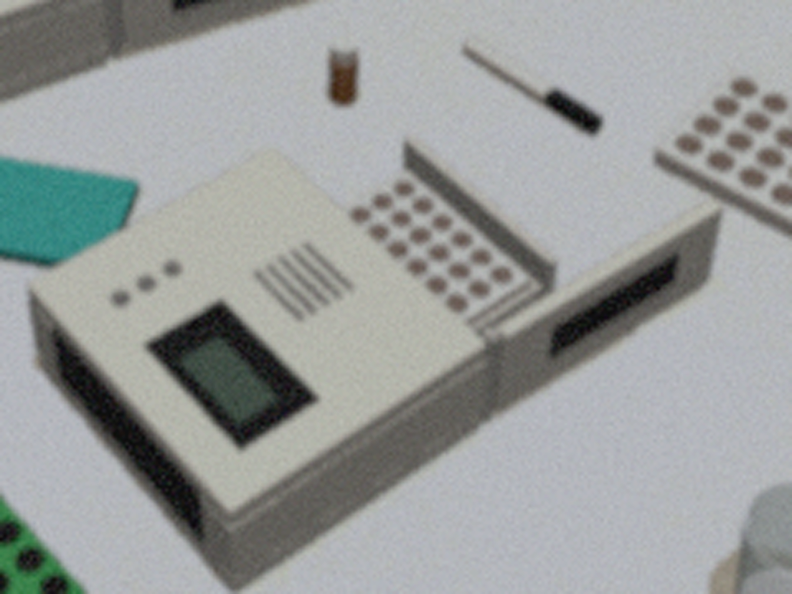

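Run:
```python
import numpy as np,cv2
from h import *
z=np.load('top0.npz');im=z['im'];P=cloud('top',z['d'])
Q=P[130:285,200:292].reshape(-1,3)
b=Q[(Q[:,2]>.08)&(Q[:,2]<.1)]
x,y=b[:,0],b[:,1]
box=b[x>.636]; r=cv2.minAreaRect((box[:,:2]*1000).astype('float32'));print('box',r,cv2.boxPoints(r).round(1).tolist())
box=b[x>.59]
# front edge: per y bins min x
for yy in np.arange(.14,.33,.02):
    k=b[(abs(y-yy)<.008)]; print(round(yy,2),k[:,0].min().round(4),k[:,0].max().round(4))
for xx in np.arange(.64,.82,.03):
    k=b[(abs(x-xx)<.01)]; print('x',round(xx,2),k[:,1].min().round(4),k[:,1].max().round(4))
d=b[x<.60]; print('door x',d[:,0].min(),d[:,0].max())
for xx in np.arange(.43,.61,.02):
    k=b[(abs(x-xx)<.01)&(x<.615)]; 
    if len(k):print('door',round(xx,2),k[:,1].min().round(4),k[:,1].max().round(4),k[:,1].mean().round(4))
f=Q[(Q[:,2]>.058)&(Q[:,2]<.078)&(Q[:,1]<.31)&(Q[:,1]>.13)&(Q[:,0]<.6)]
r=cv2.minAreaRect((f[:,:2]*1000).astype('float32'));print('plate',r,cv2.boxPoints(r).round(1).tolist(),len(f))
V=P[225:260,295:320].reshape(-1,3);V=V[V[:,2]>.03];print('vial',V.mean(0),V.max(0))
V=P[268:292,255:306].reshape(-1,3);V=V[V[:,2]>.007];print('marker',V.min(0),V.max(0))
V=P[280:340,190:260].reshape(-1,3);V=V[V[:,2]>.009];print('plateBig',V.min(0),V.max(0))
```

```text
box ((729.0430297851562, 238.11669921875), (194.58253479003906, 220.0487060546875), 2.6536617279052734) [[626.7999877929688, 343.5], [637.0, 123.69999694824219], [831.2999877929688, 132.6999969482422], [821.0999755859375, 352.5]]
0.14 0.6276 0.8304
0.16 0.6264 0.8247
0.18 0.6261 0.8253
0.2 0.6256 0.8261
0.22 0.6253 0.825
0.24 0.6243 0.8258
0.26 0.6212 0.8239
0.28 0.6217 0.8221
0.3 0.6212 0.8224
0.32 0.6204 0.8187
x 0.64 0.1237 0.3438
x 0.67 0.1276 0.3444
x 0.7 0.1282 0.3457
x 0.73 0.1288 0.3483
x 0.76 0.1299 0.349
x 0.79 0.1305 0.35
door x 0.41714715333536306 0.5983775086453834
door 0.43 0.33 0.3406 0.3347
door 0.45 0.3312 0.3412 0.3358
door 0.47 0.3314 0.3413 0.3367
door 0.49 0.3304 0.3431 0.3368
door 0.51 0.3296 0.3411 0.3355
door 0.53 0.1699 0.3417 0.3296
door 0.55 0.3297 0.3429 0.3366
door 0.57 0.33 0.3434 0.3368
door 0.59 0.3311 0.3415 0.3364
plate ((564.5543212890625, 229.95960998535156), (71.50569915771484, 147.4423828125), 2.351585626602173) [[525.7999877929688, 302.20001220703125], [531.9000244140625, 154.8000030517578], [603.2999877929688, 157.8000030517578], [597.2999877929688, 305.1000061035156]] 170
vial [0.48547232 0.0390018  0.17095623] [0.5178423  0.04834172 1.74740721]
marker [0.20584334 0.02663386 0.00700778] [0.42444821 0.20499288 1.74740721]
plateBig [0.19214419 0.02663386 0.0090291 ] [0.38097977 0.41249699 1.74740721]
```

```bash
cat >> h.py <<'E'
def plan(pos,yaw,n):
    "per-row tool deltas, straight line world, tool down, yaw deg of tool x"
    from cell import get_state
    from scipy.spatial.transform import Rotation as Ro
    s=get_state(); R=np.array(s['ee_rot']); p=np.array(s['ee_pos'])
    a=np.radians(yaw); T=np.array([[np.cos(a),np.sin(a),0],[np.sin(a),-np.cos(a),0],[0,0,-1]])
    w=Ro.from_matrix(R.T@T).as_rotvec()
    print('t',s['clock'],'pos',p.round(4),'yaw',np.degrees(np.arctan2(R[1,0],R[0,0])).round(2),'F',np.array(s['ft_force']).round(2),'q',np.round(s['q'],1))
    for i in range(n):
        Ri=R@Ro.from_rotvec(w*i/n).as_matrix()
        print((Ri.T@((np.array(pos)-p)/n)).round(4).tolist(),(w/n).round(4).tolist())
E
python3 - <<'E'
from h import *
for n,u,v,z in [('vial',307,243,.056),('markA',262,282,.01),('markB',301,277,.01),('bot',140,252,.1),('beak',152,226,.085),('big1',197,298,.014),('big2',250,287,.014),('loadedplate centre',249,219,.0495)]: print(n,ray('top',(u,v),z).round(3))
plan((.45,-.30,.25),18.15,1)
E
```

```text
vial [0.5   0.035 0.056]
markA [0.376 0.181 0.01 ]
markB [0.395 0.054 0.01 ]
bot [0.456 0.558 0.1  ]
beak [0.543 0.53  0.085]
big1 [0.321 0.39  0.014]
big2 [0.359 0.219 0.014]
loadedplate centre [0.578 0.226 0.05 ]
t 0.1 pos [ 0.2023 -0.6173  0.2495] yaw 18.15 F [0.27 0.34 0.01] q [66.2 19.1  2.3 84.  -0.8 77.  -3.4]
[0.3342, -0.2244, -0.0002] [-0.0015, 0.0001, -0.0]
```

Call:
send_rows(deltas=[[[0.033, -0.022, 0, 0, 0, 0, 1], [0.033, -0.022, 0, 0, 0, 0, 1], [0.033, -0.022, 0, 0, 0, 0, 1], [0.033, -0.022, 0, 0, 0, 0, 1], [0.033, -0.022, 0, 0, 0, 0, 1], [0.033, -0.022, 0, 0, 0, 0, 1], [0.033, -0.022, 0, 0, 0, 0, 1], [0.033, -0.022, 0, 0, 0, 0, 1], [0.033, -0.022, 0, 0, 0, 0, 1], [0.033, -0.022, 0, 0, 0, 0, 1]]], grip_force=30)

```text
clock: 1.1
ee_pos: [0.4499, -0.2982, 0.2445]
ee_rot: [[0.954, 0.3, -0.008], [0.3, -0.954, 0.004], [-0.006, -0.007, -1.0]]
ft_force: [0.4, -1.4, 0.7]
gripper_width: -0.002
```

Run:
```python
from h import *
plan((.485,.20,.20),2.3,12)
```

```text
t 1.1 pos [ 0.4499 -0.2982  0.2445] yaw 17.45 F [ 0.36 -1.41  0.74] q [ 40.9   7.6 -13.2  98.9   1.8  74.3 -45.3]
[0.0153, -0.0387, 0.0039] [-0.0005, 0.0006, 0.022]
[0.0144, -0.039, 0.0039] [-0.0005, 0.0006, 0.022]
[0.0135, -0.0393, 0.0038] [-0.0005, 0.0006, 0.022]
[0.0127, -0.0396, 0.0038] [-0.0005, 0.0006, 0.022]
[0.0118, -0.0399, 0.0038] [-0.0005, 0.0006, 0.022]
[0.0109, -0.0402, 0.0038] [-0.0005, 0.0006, 0.022]
[0.01, -0.0404, 0.0038] [-0.0005, 0.0006, 0.022]
[0.0091, -0.0406, 0.0038] [-0.0005, 0.0006, 0.022]
[0.0082, -0.0408, 0.0038] [-0.0005, 0.0006, 0.022]
[0.0073, -0.041, 0.0038] [-0.0005, 0.0006, 0.022]
[0.0064, -0.0411, 0.0037] [-0.0005, 0.0006, 0.022]
[0.0055, -0.0412, 0.0037] [-0.0005, 0.0006, 0.022]
```

Call:
send_rows(deltas=[[[0.015, -0.039, 0.004, 0, 0, 0.022, 1], [0.014, -0.039, 0.004, 0, 0, 0.022, 1], [0.0135, -0.039, 0.004, 0, 0, 0.022, 1], [0.0125, -0.0395, 0.004, 0, 0, 0.022, 1], [0.012, -0.04, 0.004, 0, 0, 0.022, 1], [0.011, -0.04, 0.004, 0, 0, 0.022, 1], [0.01, -0.04, 0.004, 0, 0, 0.022, 1], [0.009, -0.0405, 0.004, 0, 0, 0.022, 1], [0.008, -0.041, 0.004, 0, 0, 0.022, 1], [0.007, -0.041, 0.004, 0, 0, 0.022, 1]]])

```text
clock: 2.1
ee_pos: [0.4784, 0.1328, 0.203]
ee_rot: [[0.997, 0.076, -0.009], [0.076, -0.997, 0.004], [-0.008, -0.004, -1.0]]
ft_force: [0.5, -0.5, -0.7]
gripper_width: -0.0
```

Run:
```python
from h import *
plan((.485,.234,.15),2.3,5)
```

```text
t 2.1 pos [0.4784 0.1328 0.203 ] yaw 4.36 F [ 0.55 -0.51 -0.75] q [  14.1    5.9  -36.2  106.6    3.3   69.  -108.8]
[0.0029, -0.02, 0.0107] [-0.0009, 0.0017, 0.0072]
[0.0028, -0.0201, 0.0107] [-0.0009, 0.0017, 0.0072]
[0.0026, -0.0201, 0.0106] [-0.0009, 0.0017, 0.0072]
[0.0024, -0.0201, 0.0106] [-0.0009, 0.0017, 0.0072]
[0.0023, -0.0201, 0.0106] [-0.0009, 0.0017, 0.0072]
```

Run:
```python
from h import *
plan((.475,.234,.15),92.3,11)
```

```text
t 2.1 pos [0.4784 0.1328 0.203 ] yaw 4.36 F [ 0.55 -0.51 -0.75] q [  14.1    5.9  -36.2  106.6    3.3   69.  -108.8]
[0.0004, -0.0092, 0.0049] [-0.0009, 0.0003, -0.1395]
[0.0017, -0.009, 0.0049] [-0.0009, 0.0003, -0.1395]
[0.0029, -0.0087, 0.0048] [-0.0009, 0.0003, -0.1395]
[0.0041, -0.0082, 0.0048] [-0.0009, 0.0003, -0.1395]
[0.0052, -0.0076, 0.0048] [-0.0009, 0.0003, -0.1395]
[0.0062, -0.0068, 0.0048] [-0.0009, 0.0003, -0.1395]
[0.0071, -0.0059, 0.0048] [-0.0009, 0.0003, -0.1395]
[0.0078, -0.0048, 0.0048] [-0.0009, 0.0003, -0.1395]
[0.0084, -0.0037, 0.0048] [-0.0009, 0.0003, -0.1395]
[0.0089, -0.0025, 0.0048] [-0.0009, 0.0003, -0.1395]
[0.0091, -0.0012, 0.0048] [-0.0009, 0.0003, -0.1395]
```

Call:
send_rows(deltas=[[[0.0005, -0.009, 0.005, 0, 0, -0.14, 1], [0.0015, -0.009, 0.005, 0, 0, -0.14, 1], [0.003, -0.0085, 0.005, 0, 0, -0.14, 1], [0.004, -0.008, 0.005, 0, 0, -0.14, 1], [0.005, -0.0075, 0.005, 0, 0, -0.14, 1], [0.006, -0.007, 0.005, 0, 0, -0.14, 1], [0.007, -0.006, 0.005, 0, 0, -0.14, 1], [0.008, -0.005, 0.005, 0, 0, -0.14, 1], [0.0085, -0.0035, 0.005, 0, 0, -0.14, 1], [0.009, -0.0025, 0.005, 0, 0, -0.14, 1]]], grip_force=80)

```text
clock: 3.1
ee_pos: [0.4685, 0.2342, 0.1493]
ee_rot: [[0.036, 0.999, -0.013], [0.999, -0.036, 0.005], [0.004, -0.013, -1.0]]
ft_force: [-0.1, -0.7, -0.3]
gripper_width: 0.002
```

Run:
```python
from h import *
plan((.475,.234,.15),92.3,2)
plan((.478,.234,.060),92.3,8)
```

```text
t 3.1 pos [0.4685 0.2342 0.1493] yaw 87.92 F [-0.06 -0.68 -0.27] q [ 11.4  15.1 -47.9 106.2  11.6  64.5 -42.8]
[0.0, 0.0033, -0.0004] [-0.0065, -0.0023, -0.0382]
[-0.0001, 0.0033, -0.0004] [-0.0065, -0.0023, -0.0382]
t 3.1 pos [0.4685 0.2342 0.1493] yaw 87.92 F [-0.06 -0.68 -0.27] q [ 11.4  15.1 -47.9 106.2  11.6  64.5 -42.8]
[-0.0, 0.0013, 0.0111] [-0.0016, -0.0006, -0.0096]
[-0.0, 0.0013, 0.0111] [-0.0016, -0.0006, -0.0096]
[-0.0, 0.0013, 0.0112] [-0.0016, -0.0006, -0.0096]
[-0.0, 0.0013, 0.0112] [-0.0016, -0.0006, -0.0096]
[-0.0001, 0.0013, 0.0112] [-0.0016, -0.0006, -0.0096]
[-0.0001, 0.0012, 0.0112] [-0.0016, -0.0006, -0.0096]
[-0.0001, 0.0012, 0.0112] [-0.0016, -0.0006, -0.0096]
[-0.0001, 0.0012, 0.0112] [-0.0016, -0.0006, -0.0096]
```

Call:
send_rows(deltas=[[[0, 0.001, 0.011, -0.0015, -0.0005, -0.0095, 1], [0, 0.001, 0.011, -0.0015, -0.0005, -0.0095, 1], [0, 0.001, 0.011, -0.0015, -0.0005, -0.0095, 1], [0, 0.001, 0.011, -0.0015, -0.0005, -0.0095, 1], [0, 0.001, 0.011, -0.0015, -0.0005, -0.0095, 1], [0, 0.001, 0.011, -0.0015, -0.0005, -0.0095, 1], [0, 0.001, 0.011, -0.0015, -0.0005, -0.0095, 1], [0, 0.001, 0.011, -0.0015, -0.0005, -0.0095, 1]]])

```text
clock: 3.9
ee_pos: [0.4759, 0.2328, 0.0531]
ee_rot: [[-0.036, 0.999, -0.002], [0.999, 0.036, -0.001], [-0.001, -0.002, -1.0]]
ft_force: [0.7, 0.2, 0.7]
gripper_width: 0.0
```

Run:
```python
from h import *
plan((.50,.235,.060),92.3,2)
plan((.614,.237,.060),92.3,1)
for n in ("scene","top"):
    im,d=optics.grab_frame(n)
    c=im[200:400,220:487] if n=="scene" else im[130:310,170:410]
    cv2.imwrite(f"pics/{n}1.png",cv2.resize(c[:,:,::-1],None,fx=2.95,fy=2.95,interpolation=cv2.INTER_CUBIC))
```

```text
t 3.9 pos [0.4759 0.2328 0.0531] yaw 92.04 F [0.68 0.18 0.68] q [  7.9  23.  -45.1 110.6  19.9  54.5 -44.7]
[0.0007, 0.0121, -0.0035] [-0.0008, 0.0004, -0.0023]
[0.0006, 0.0121, -0.0035] [-0.0008, 0.0004, -0.0023]
t 3.9 pos [0.4759 0.2328 0.0531] yaw 92.04 F [0.68 0.18 0.68] q [  7.9  23.  -45.1 110.6  19.9  54.5 -44.7]
[-0.0007, 0.1381, -0.0072] [-0.0016, 0.0007, -0.0046]
```

View pics/scene1.png

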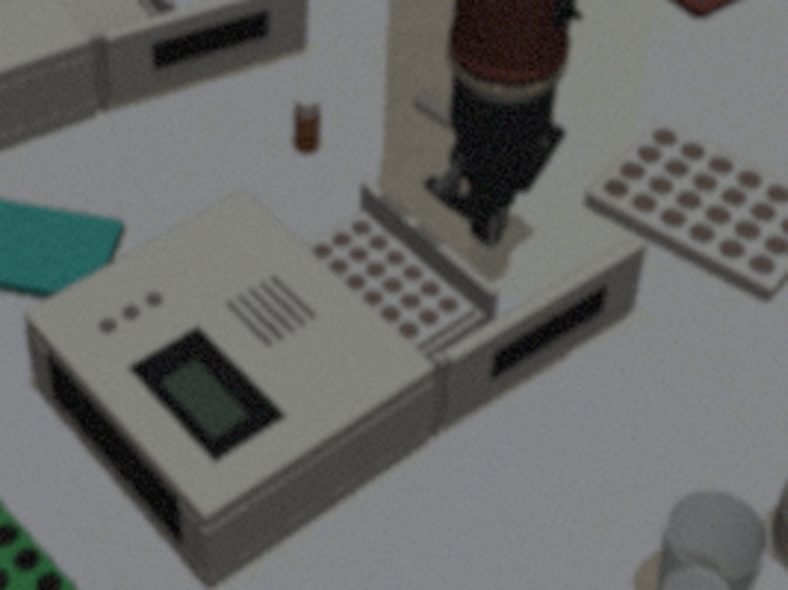

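View pics/top1.png

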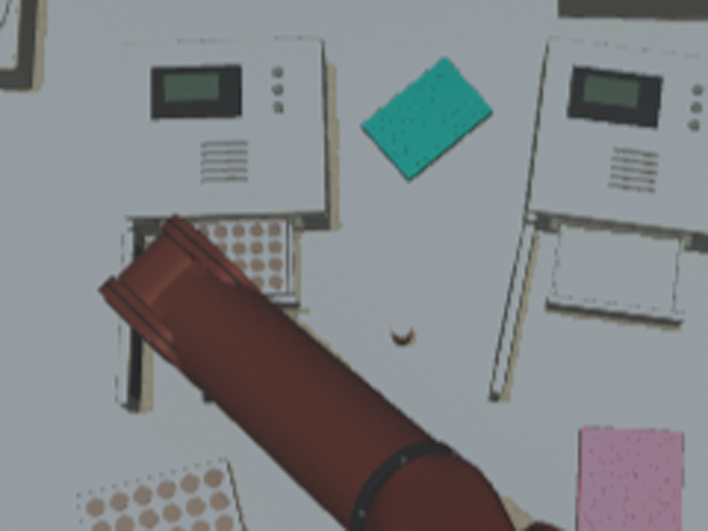

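Call:
send_rows(deltas=[[[0, 0.004, -0.004, 0, 0, 0, 1], [0, 0.004, -0.004, 0, 0, 0, 1], [0, 0.004, -0.003, 0, 0, 0, 1], [0, 0.005, -0.001, 0, 0, 0, 1], [0, 0.005, 0, 0, 0, 0, 1], [0, 0.005, 0, 0, 0, 0, 1], [0, 0.005, 0, 0, 0, 0, 1], [0, 0.005, 0, 0, 0, 0, 1], [0, 0.005, 0, 0, 0, 0, 1], [0, 0.005, 0, 0, 0, 0, 1]]])

```text
clock: 5.0
ee_pos: [0.5267, 0.235, 0.0672]
ee_rot: [[-0.035, 0.999, -0.002], [0.999, 0.035, -0.001], [-0.001, -0.002, -1.0]]
ft_force: [-2.3, -0.6, 1.5]
gripper_width: 0.002
```

Run:
```python
from h import *
plan((.609,.236,.065),92.3,1)
im,d=optics.grab_frame("scene")
c=im[200:400,220:487]
cv2.imwrite(f"pics/scene2.png",cv2.resize(c[:,:,::-1],None,fx=2.95,fy=2.95,interpolation=cv2.INTER_CUBIC))
```

```text
t 5.0 pos [0.5267 0.235  0.0672] yaw 92.02 F [-2.3  -0.63  1.46] q [  7.2  26.7 -43.6 103.6  21.3  58.4 -42.8]
[-0.0019, 0.0823, 0.002] [-0.002, 0.0006, -0.0049]
```

View pics/scene2.png

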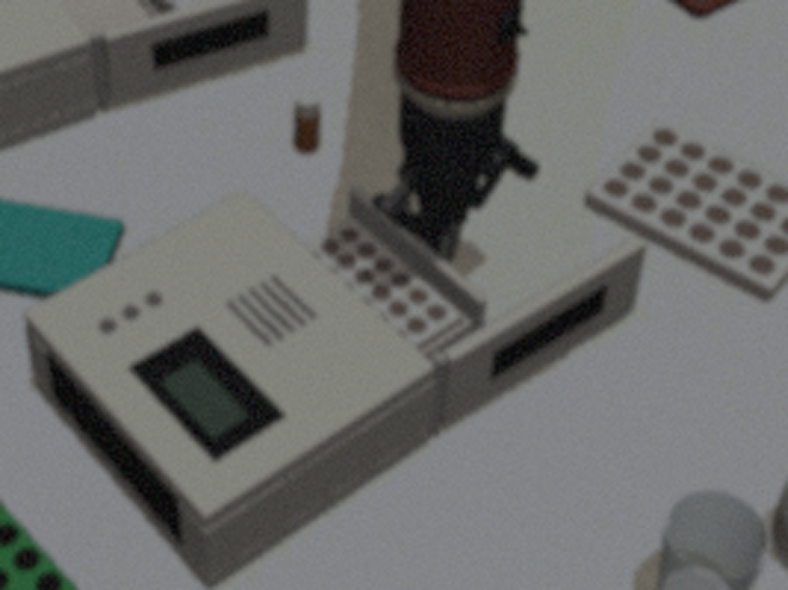

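Call:
send_rows(deltas=[[[0, 0.006, 0, 0, 0, 0, 1], [0, 0.006, 0, 0, 0, 0, 1], [0, 0.006, 0, 0, 0, 0, 1], [0, 0.006, 0, 0, 0, 0, 1], [0, 0.006, 0, 0, 0, 0, 1], [0, 0.006, 0, 0, 0, 0, 1]]])

```text
clock: 5.65
ee_pos: [0.5657, 0.2367, 0.067]
ee_rot: [[-0.036, 0.999, -0.002], [0.999, 0.036, -0.0], [-0.0, -0.002, -1.0]]
ft_force: [-1.7, 0.8, 2.0]
gripper_width: 0.002
```

Run:
```python
from h import *
plan((.609,.236,.065),92.3,1)
im,d=optics.grab_frame("scene")
c=im[200:400,220:487]
cv2.imwrite(f"pics/scene3.png",cv2.resize(c[:,:,::-1],None,fx=2.95,fy=2.95,interpolation=cv2.INTER_CUBIC))
```

```text
t 5.65 pos [0.5657 0.2367 0.067 ] yaw 92.04 F [-1.7   0.83  2.04] q [  6.1  30.3 -42.2  98.4  22.9  60.4 -41.7]
[-0.0023, 0.0432, 0.0019] [-0.0024, 0.0002, -0.0045]
```

View pics/scene3.png

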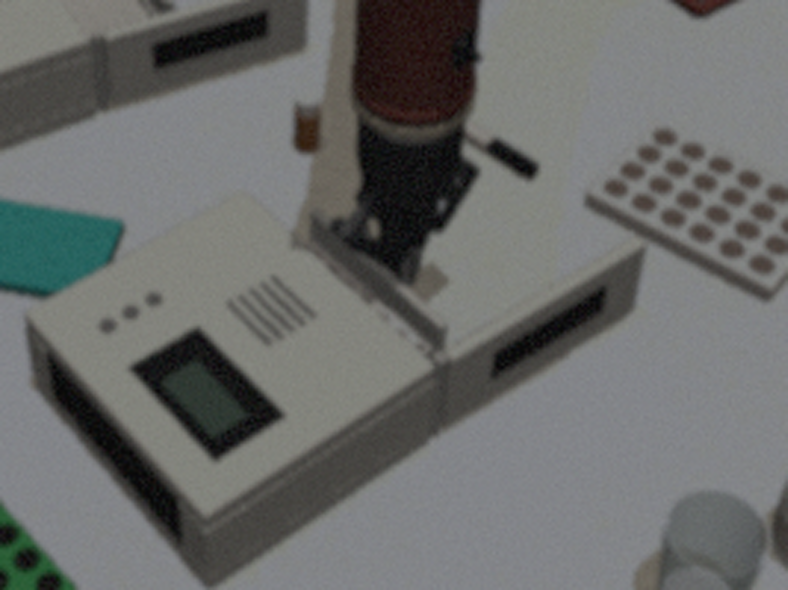

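Call:
send_rows(deltas=[[[0, 0.006, 0, 0, 0, 0, 1], [0, 0.006, 0, 0, 0, 0, 1], [0, 0.006, 0, 0, 0, 0, 1], [0, 0.005, 0, 0, 0, 0, 1], [0, 0.004, 0, 0, 0, 0, 1]]])

```text
clock: 6.2
ee_pos: [0.5957, 0.2379, 0.0668]
ee_rot: [[-0.035, 0.999, -0.002], [0.999, 0.035, 0.0], [0.0, -0.002, -1.0]]
ft_force: [-1.7, 0.6, 1.2]
gripper_width: 0.001
```

Run:
```python
from h import *
plan((.609,.236,.065),92.3,1)
im,d=optics.grab_frame("scene")
c=im[200:400,220:487]
cv2.imwrite(f"pics/scene4.png",cv2.resize(c[:,:,::-1],None,fx=2.95,fy=2.95,interpolation=cv2.INTER_CUBIC))
```

```text
t 6.2 pos [0.5957 0.2379 0.0668] yaw 92.03 F [-1.7   0.58  1.21] q [  5.2  33.1 -41.1  94.2  23.9  61.9 -40.8]
[-0.0023, 0.0132, 0.0018] [-0.002, -0.0003, -0.0048]
```

View pics/scene4.png

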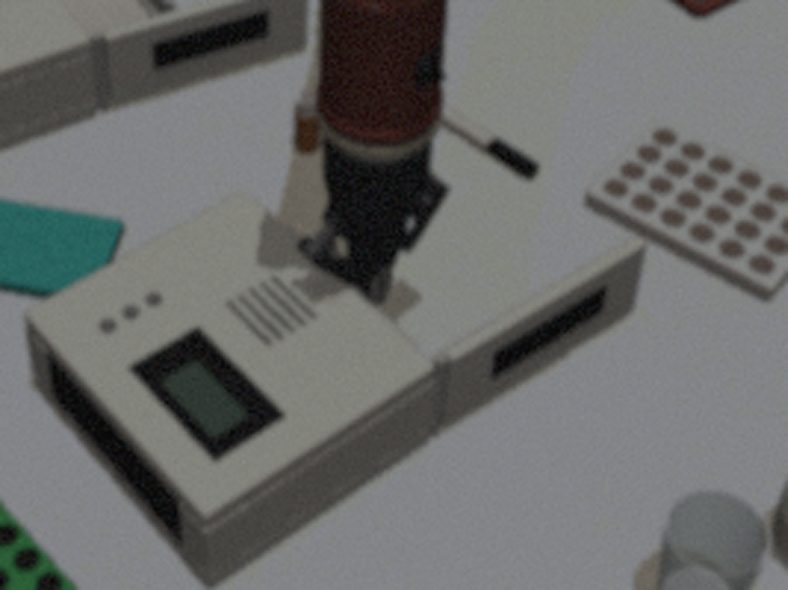

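Call:
send_rows(deltas=[[[0, 0.003, 0, 0, 0, 0, 1], [0, 0.003, 0, 0, 0, 0, 1]]])

```text
clock: 6.45
ee_pos: [0.6014, 0.2378, 0.0666]
ee_rot: [[-0.035, 0.999, -0.004], [0.999, 0.035, -0.001], [-0.0, -0.004, -1.0]]
ft_force: [-17.0, -3.5, 10.6]
gripper_width: -0.003
```

Call:
send_rows(deltas=[[[0, 0.003, 0, 0, 0, 0, 1]]])

```text
clock: 6.55
ee_pos: [0.6014, 0.2378, 0.0665]
ee_rot: [[-0.036, 0.999, -0.01], [0.999, 0.036, -0.003], [-0.003, -0.01, -1.0]]
ft_force: [-24.6, -6.3, 17.8]
gripper_width: 0.002
```

Call:
send_rows(deltas=[[[0, 0.003, 0, 0, 0, 0, 1]]])

```text
clock: 6.65
ee_pos: [0.6012, 0.2377, 0.0666]
ee_rot: [[-0.037, 0.999, -0.016], [0.999, 0.037, -0.006], [-0.005, -0.016, -1.0]]
ft_force: [-20.8, -6.7, 17.5]
gripper_width: -0.002
```

Call:
send_rows(deltas=[[[0, -0.005, 0, 0, 0, 0, 1], [0, -0.02, 0, 0.015, -0.006, 0, 1], [0, -0.025, 0, 0, 0, 0, 1], [0, -0.025, -0.01, 0, 0, 0, 1], [0, -0.025, -0.01, 0, 0, 0, 1]]])

```text
clock: 7.15
ee_pos: [0.5018, 0.2324, 0.0885]
ee_rot: [[-0.034, 0.999, -0.031], [0.999, 0.034, -0.013], [-0.012, -0.031, -0.999]]
ft_force: [-0.5, -0.1, 0.7]
gripper_width: -0.005
```

Run:
```python
from h import *
plan((.609,.236,.065),92.3,1)
im,d=optics.grab_frame("scene")
c=im[200:400,220:487]
cv2.imwrite(f"pics/scene5.png",cv2.convertScaleAbs(cv2.resize(c[:,:,::-1],None,fx=2.95,fy=2.95,interpolation=cv2.INTER_CUBIC),alpha=1.6))
im,d=optics.grab_frame("top"); P=cloud("top",d)
c=im[180:280,190:320]
cv2.imwrite(f"pics/top5.png",cv2.convertScaleAbs(cv2.resize(c[:,:,::-1],None,fx=6,fy=6,interpolation=cv2.INTER_CUBIC),alpha=1.6))
```

```text
t 7.15 pos [0.5018 0.2324 0.0885] yaw 91.95 F [-0.53 -0.05  0.73] q [  8.2  23.9 -45.1 104.5  18.6  61.5 -42.2]
[0.0002, 0.108, 0.0202] [-0.0315, 0.0122, -0.0064]
```

View pics/scene5.png

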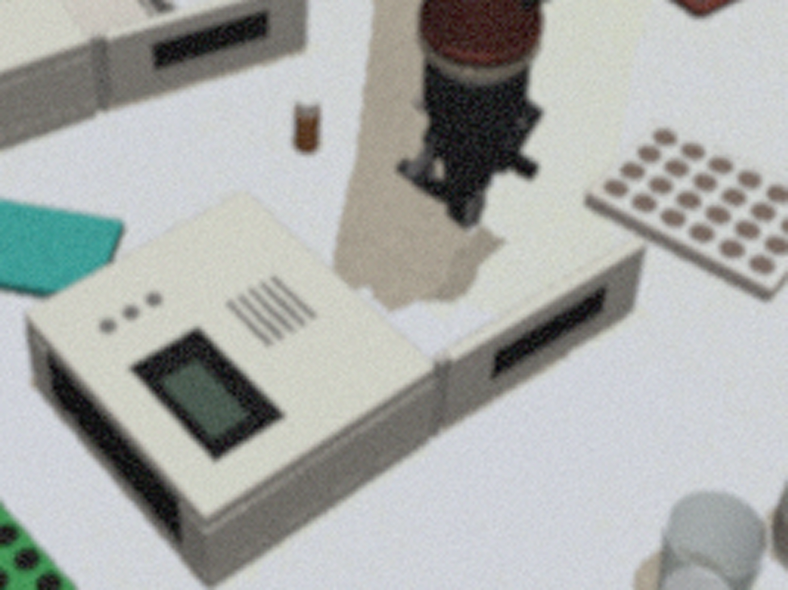

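View pics/top5.png

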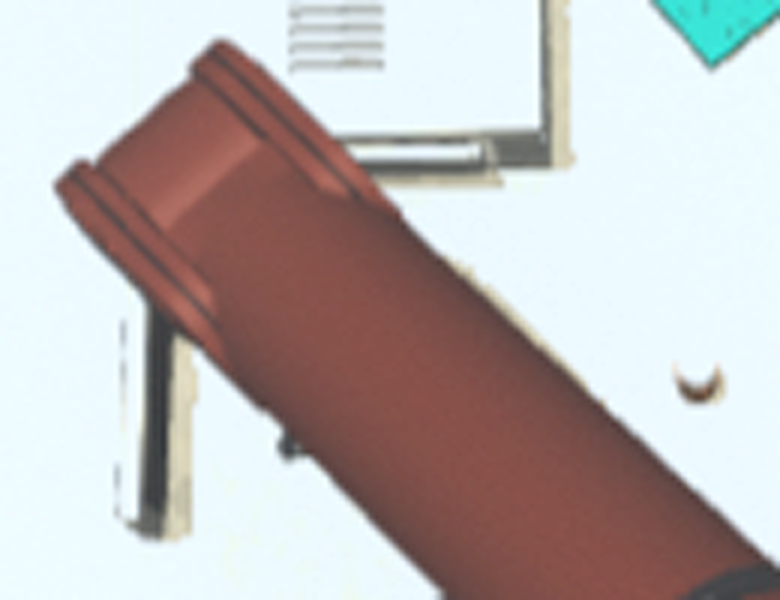

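Run:
```python
from h import *
for u,v,z in [(261.7,207.3,.07),(261.7,203.8,.07),(271,207.3,.07),(272,209.8,.025),(277,202,.09),(277,207.5,0)]: print(u,v,z,ray('top',(u,v),z).round(4))
print(proj('top',(.6245,.19,.07)),proj('top',(.6245,.19,.025)),proj('top',(.6245,.19,.09)))
im,d=optics.grab_frame("top")
g=cv2.cvtColor(im,cv2.COLOR_RGB2GRAY)
for u in (258,262,266,269,276): print(u,g[196:216,u].tolist())
```

```text
261.7 207.3 0.07 [0.6129 0.1837 0.07  ]
261.7 203.8 0.07 [0.6246 0.184  0.07  ]
271 207.3 0.07 [0.6134 0.1535 0.07  ]
272 209.8 0.025 [0.6158 0.1534 0.025 ]
277 202 0.09 [0.6263 0.1332 0.09  ]
277 207.5 0 [0.63   0.1385 0.    ]
[259.85070521 203.8101497 ] [261.06561258 207.10738191] [259.29049701 202.28975679]
258 [154, 154, 154, 153, 154, 153, 114, 73, 128, 154, 113, 61, 63, 88, 112, 139, 154, 153, 153, 149]
262 [154, 154, 154, 154, 153, 151, 112, 78, 130, 154, 114, 64, 64, 100, 120, 139, 153, 154, 154, 154]
266 [154, 154, 154, 154, 153, 146, 106, 76, 129, 154, 113, 64, 63, 99, 117, 138, 154, 154, 154, 154]
269 [154, 154, 154, 154, 154, 141, 104, 99, 138, 140, 98, 64, 71, 104, 119, 139, 154, 154, 154, 154]
276 [154, 154, 154, 154, 154, 125, 83, 70, 66, 66, 70, 69, 125, 153, 153, 154, 154, 154, 154, 154]
```

```bash
cat >> h.py <<'E'
def plan2(pos,yaw,tilt,n,show=None):
    "tilt deg: fingers lead along tool +y"
    from cell import get_state
    from scipy.spatial.transform import Rotation as Ro
    s=get_state(); R=np.array(s['ee_rot']); p=np.array(s['ee_pos'])
    a=np.radians(yaw); T=np.array([[np.cos(a),np.sin(a),0],[np.sin(a),-np.cos(a),0],[0,0,-1]])@Ro.from_euler('x',-tilt,degrees=True).as_matrix()
    w=Ro.from_matrix(R.T@T).as_rotvec()
    print('t',s['clock'],'pos',p.round(4),'yaw',np.degrees(np.arctan2(R[1,0],R[0,0])).round(2),'zax',R[:,2].round(3),'F',np.array(s['ft_force']).round(2),'q',np.round(s['q'],1))
    for i in range(n):
        Ri=R@Ro.from_rotvec(w*i/n).as_matrix()
        print((Ri.T@((np.array(pos)-p)/n)).round(4).tolist(),(w/n).round(4).tolist())
E
python3 - <<'E'
from h import *
plan2((.57,.236,.065),92.3,15,6)
E
```

```text
t 7.3 pos [0.5022 0.2327 0.0893] yaw 92.02 zax [-0.029 -0.014 -0.999] F [ 0.55  0.13 -0.74] q [  8.1  23.8 -45.2 104.4  18.7  61.5 -42.2]
[0.0002, 0.0114, 0.0037] [-0.0486, 0.0022, -0.0006]
[0.0002, 0.0112, 0.0043] [-0.0486, 0.0022, -0.0006]
[0.0002, 0.011, 0.0048] [-0.0486, 0.0022, -0.0006]
[0.0001, 0.0108, 0.0053] [-0.0486, 0.0022, -0.0006]
[0.0001, 0.0105, 0.0058] [-0.0486, 0.0022, -0.0006]
[0.0001, 0.0102, 0.0063] [-0.0486, 0.0022, -0.0006]
```

Call:
send_rows(deltas=[[[0, 0.0115, 0.0035, -0.049, 0.002, 0, 1], [0, 0.011, 0.0045, -0.049, 0.002, 0, 1], [0, 0.011, 0.005, -0.049, 0.002, 0, 1], [0, 0.011, 0.0055, -0.049, 0.002, 0, 1], [0, 0.0105, 0.006, -0.049, 0.002, 0, 1], [0, 0.01, 0.006, -0.049, 0.002, 0, 1], [0, 0, 0, 0, 0, 0, 1]]])

```text
clock: 8.0
ee_pos: [0.5809, 0.2324, 0.0636]
ee_rot: [[-0.032, 0.961, 0.276], [0.999, 0.03, 0.01], [0.001, 0.276, -0.961]]
ft_force: [0.8, 0.2, -1.4]
gripper_width: 0.001
```

Run:
```python
from h import *
plan2((.594,.237,.065),92.3,15,4)
im,d=optics.grab_frame("scene")
c=im[200:400,220:487]
cv2.imwrite(f"pics/scene6.png",cv2.convertScaleAbs(cv2.resize(c[:,:,::-1],None,fx=2.95,fy=2.95,interpolation=cv2.INTER_CUBIC),alpha=1.6))
```

```text
t 8.0 pos [0.5809 0.2324 0.0636] yaw 91.82 zax [ 0.276  0.01  -0.961] F [ 0.8   0.22 -1.41] q [  3.9  22.4 -39.5 110.   33.4  42.7 -52.8]
[0.001, 0.0033, 0.0006] [0.0045, 0.0003, -0.0021]
[0.001, 0.0033, 0.0006] [0.0045, 0.0003, -0.0021]
[0.001, 0.0033, 0.0006] [0.0045, 0.0003, -0.0021]
[0.001, 0.0033, 0.0005] [0.0045, 0.0003, -0.0021]
```

View pics/scene6.png

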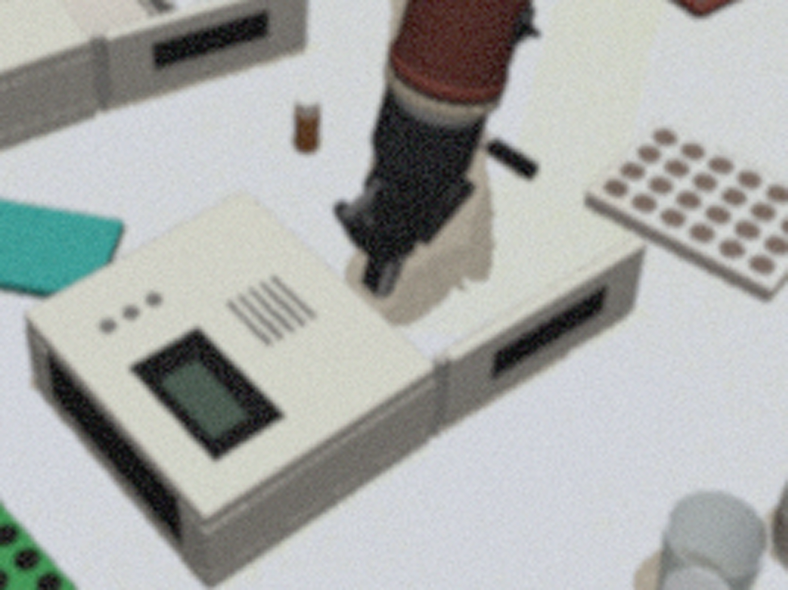

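Call:
send_rows(deltas=[[[0.001, 0.0038, 0.001, 0, 0, 0, 1], [0.001, 0.0038, 0.001, 0, 0, 0, 1], [0.001, 0.0038, 0.001, 0, 0, 0, 1], [0.001, 0.0029, 0.0008, 0, 0, 0, 1], [0, 0.0029, 0.0008, 0, 0, 0, 1]]])

```text
clock: 8.55
ee_pos: [0.6008, 0.2375, 0.0649]
ee_rot: [[-0.03, 0.962, 0.273], [1.0, 0.029, 0.01], [0.002, 0.273, -0.962]]
ft_force: [-0.3, 0.2, -0.1]
gripper_width: -0.001
```

Call:
send_rows(deltas=[[[0, 0.0029, 0.0008, 0, 0, 0, 1], [0, 0.0029, 0.0008, 0, 0, 0, 1]]])

```text
clock: 8.75
ee_pos: [0.607, 0.2378, 0.0649]
ee_rot: [[-0.031, 0.962, 0.272], [1.0, 0.029, 0.01], [0.002, 0.272, -0.962]]
ft_force: [-2.3, -0.1, 1.2]
gripper_width: -0.004
```

Call:
send_rows(deltas=[[[0, 0.0029, 0.0008, 0, 0, 0, 1]]])

```text
clock: 8.85
ee_pos: [0.609, 0.238, 0.0647]
ee_rot: [[-0.031, 0.962, 0.27], [1.0, 0.029, 0.009], [0.001, 0.27, -0.963]]
ft_force: [-22.1, -2.8, 16.2]
gripper_width: 0.0
```

Call:
send_rows(deltas=[[[0, 0.0029, 0.0008, 0, 0, 0, 1]]])

```text
clock: 8.95
ee_pos: [0.6092, 0.2382, 0.064]
ee_rot: [[-0.031, 0.964, 0.265], [1.0, 0.03, 0.007], [-0.001, 0.265, -0.964]]
ft_force: [-28.7, -4.5, 20.9]
gripper_width: 0.0
```

Call:
send_rows(deltas=[[[0, -0.005, -0.0015, 0, 0, 0, 1], [0, -0.02, -0.006, 0, 0, 0, 1], [0, -0.03, -0.015, 0, 0, 0, 1], [0, -0.02, -0.03, 0.05, 0, 0, 1], [0, -0.01, -0.04, 0.05, 0, 0, 1], [0.02, 0, -0.04, 0.05, 0, 0, 1], [0.03, 0, -0.04, 0.05, 0, 0, 1], [0.03, 0, 0, 0, 0, 0, 1], [0.03, 0, 0, 0, 0, 0, 1]]])

```text
clock: 9.85
ee_pos: [0.4867, 0.3422, 0.216]
ee_rot: [[-0.024, 0.998, 0.06], [1.0, 0.024, -0.003], [-0.004, 0.06, -0.998]]
ft_force: [0.4, -0.3, 0.2]
gripper_width: -0.001
```

Run:
```python
from h import *
plan2((.44,.38,.2),40,15,1)
im,d=optics.grab_frame("scene")
c=im[200:400,220:487]
a=cv2.resize(c[:,:,::-1],(400,300))
im,d=optics.grab_frame("top"); np.savez('top7.npz',im=im,d=d)
c=im[180:280,190:320]
cv2.imwrite(f"pics/top7.png",cv2.convertScaleAbs(cv2.resize(c[:,:,::-1],None,fx=6,fy=6,interpolation=cv2.INTER_CUBIC),alpha=1.6))
cv2.imwrite(f"pics/scene7.png",cv2.convertScaleAbs(a,alpha=1.6))
g=cv2.cvtColor(im,cv2.COLOR_RGB2GRAY)
for u in (235,245,250,258,262,266,269,276): print(u,g[196:216,u].tolist())
```

```text
t 9.85 pos [0.4867 0.3422 0.216 ] yaw 91.36 zax [ 0.06  -0.003 -0.998] F [ 0.4  -0.3   0.25] q [ -0.1  18.5 -49.2  94.9  17.5  71.3 -51.5]
[0.039, -0.0467, 0.0131] [-0.1858, -0.1401, 0.8868]
235 [155, 155, 155, 155, 154, 155, 146, 105, 64, 63, 65, 77, 73, 90, 136, 154, 154, 155, 155, 155]
245 [155, 154, 155, 155, 155, 154, 122, 86, 76, 66, 65, 74, 79, 128, 155, 154, 154, 155, 155, 155]
250 [155, 155, 155, 155, 154, 155, 117, 77, 74, 66, 65, 76, 81, 128, 155, 155, 155, 155, 155, 155]
258 [155, 155, 155, 155, 155, 154, 115, 73, 72, 66, 71, 71, 83, 133, 155, 155, 155, 155, 154, 155]
262 [155, 155, 155, 156, 155, 153, 113, 71, 69, 66, 76, 76, 107, 144, 155, 155, 155, 155, 155, 155]
266 [155, 156, 155, 155, 155, 148, 108, 69, 69, 66, 78, 75, 108, 145, 154, 155, 154, 155, 155, 155]
269 [156, 155, 155, 156, 155, 142, 106, 71, 66, 66, 78, 76, 124, 154, 155, 156, 155, 155, 155, 155]
276 [155, 155, 155, 155, 155, 126, 86, 72, 68, 69, 72, 72, 126, 155, 154, 154, 155, 155, 155, 155]
```

View pics/top7.png

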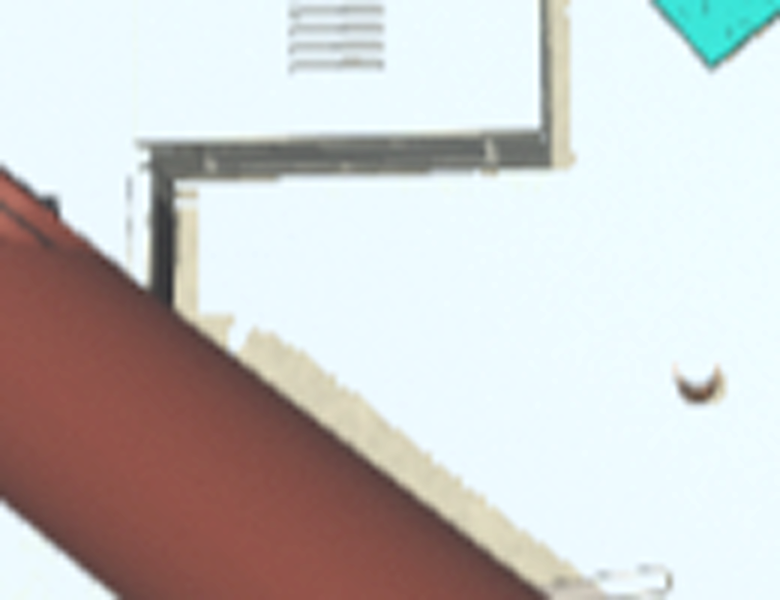

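View pics/scene7.png

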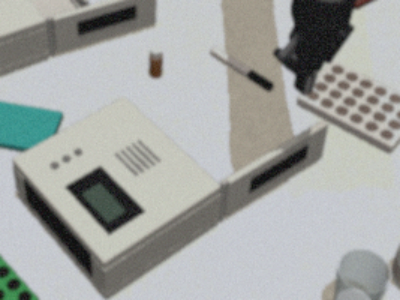

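Run:
```python
from h import *
plan2((.427,.385,.16),92.3,15,3)
```

```text
t 9.95 pos [0.4848 0.3461 0.2159] yaw 91.74 zax [ 0.059  0.001 -0.998] F [ 0.6  -0.05  0.07] q [ -0.3  18.6 -49.4  94.9  17.4  71.2 -51.5]
[0.0136, -0.0199, 0.0174] [-0.0674, 0.0009, -0.0032]
[0.0136, -0.021, 0.0161] [-0.0674, 0.0009, -0.0032]
[0.0137, -0.022, 0.0146] [-0.0674, 0.0009, -0.0032]
```

Call:
send_rows(deltas=[[[0.0135, -0.02, 0.0175, -0.067, 0.001, -0.003, 1], [0.0135, -0.021, 0.016, -0.067, 0.001, -0.003, 1], [0.0135, -0.022, 0.0145, -0.067, 0.001, -0.003, 1], [0, 0, 0, 0, 0, 0, 1]]])

```text
clock: 10.35
ee_pos: [0.4274, 0.3852, 0.1582]
ee_rot: [[-0.039, 0.963, 0.265], [0.999, 0.037, 0.014], [0.004, 0.266, -0.964]]
ft_force: [-0.5, 0.3, 0.7]
gripper_width: 0.001
```

Run:
```python
from h import *
plan2((.427,.385,.064),92.3,15,6)
```

```text
t 10.35 pos [0.4274 0.3852 0.1582] yaw 92.24 zax [ 0.265  0.014 -0.964] F [-0.45  0.27  0.71] q [ -8.1  13.1 -50.1 108.9  27.3  56.2 -68.6]
[-0.0001, -0.0042, 0.0151] [0.0012, -0.0005, -0.0003]
[-0.0001, -0.0042, 0.0151] [0.0012, -0.0005, -0.0003]
[-0.0001, -0.0042, 0.0151] [0.0012, -0.0005, -0.0003]
[-0.0001, -0.0042, 0.0151] [0.0012, -0.0005, -0.0003]
[-0.0001, -0.0042, 0.0151] [0.0012, -0.0005, -0.0003]
[-0.0, -0.0041, 0.0152] [0.0012, -0.0005, -0.0003]
```

Call:
send_rows(deltas=[[[0, -0.004, 0.015, 0, 0, 0, 1], [0, -0.004, 0.015, 0, 0, 0, 1], [0, -0.004, 0.015, 0, 0, 0, 1], [0, -0.004, 0.015, 0, 0, 0, 1], [0, -0.004, 0.015, 0, 0, 0, 1], [0, -0.004, 0.014, 0, 0, 0, 1], [0, 0, 0, 0, 0, 0, 1]]])

```text
clock: 11.05
ee_pos: [0.4333, 0.3794, 0.0566]
ee_rot: [[-0.029, 0.965, 0.262], [1.0, 0.028, 0.008], [0.0, 0.262, -0.965]]
ft_force: [0.1, -0.3, 0.1]
gripper_width: -0.001
```

```bash
cat >> h.py <<'E'
def arc(a0,a1,n,z=.065,r=.165):
    "world TCP waypoints; print tool deltas between, starting from measured pose"
    from cell import get_state
    s=get_state(); R=np.array(s['ee_rot']); p=np.array(s['ee_pos'])
    print('t',s['clock'],'pos',p.round(4),'zax',R[:,2].round(3),'F',np.array(s['ft_force']).round(2),'q',np.round(s['q'],1))
    H=np.array([.611,.338])
    for a in np.radians(np.linspace(a0,a1,n)):
        d=np.array([-np.cos(a),-np.sin(a)]); nn=np.array([-np.sin(a),np.cos(a)])
        c=H+r*d+.006*nn-np.array([.019,-.011]); t=np.array([c[0],c[1],z])
        print((R.T@(t-p)).round(4).tolist(), t.round(3)); p=t
E
python3 - <<'E'
from h import *
arc(0,25,8)
im,d=optics.grab_frame("scene")
c=im[200:400,220:487]
cv2.imwrite(f"pics/scene8.png",cv2.convertScaleAbs(cv2.resize(c[:,:,::-1],(640,480)),alpha=1.6))
E
```

```text
t 11.05 pos [0.4333 0.3794 0.0566] zax [ 0.262  0.008 -0.965] F [ 0.14 -0.26  0.09] q [-12.9  21.5 -45.4 113.7  38.1  47.9 -78.7]
[-0.0242, -0.0046, -0.0099] [0.427 0.355 0.065]
[-0.0103, -0.0003, -0.0001] [0.427 0.345 0.065]
[-0.0103, 0.0003, 0.0001] [0.428 0.334 0.065]
[-0.0102, 0.0009, 0.0002] [0.429 0.324 0.065]
[-0.0102, 0.0015, 0.0004] [0.431 0.314 0.065]
[-0.0101, 0.0021, 0.0006] [0.433 0.304 0.065]
[-0.0099, 0.0027, 0.0007] [0.436 0.294 0.065]
[-0.0097, 0.0033, 0.0009] [0.44  0.285 0.065]
```

View pics/scene8.png

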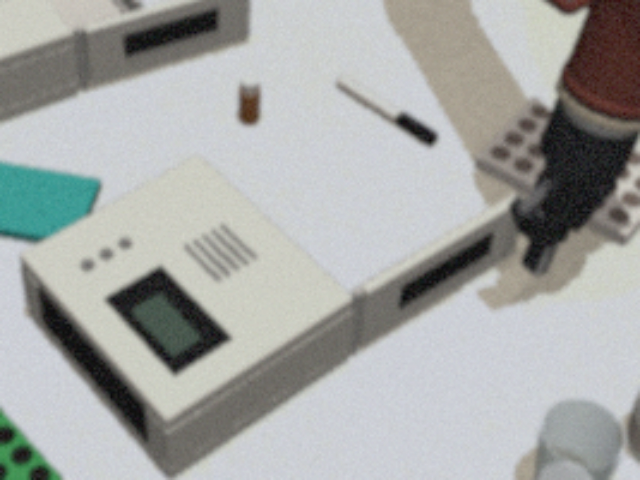

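Call:
send_rows(deltas=[[[-0.008, -0.001, -0.004, 0, 0, 0, 1], [-0.008, -0.001, -0.003, 0, 0, 0, 1], [-0.008, -0.001, -0.002, 0, 0, 0, 1], [-0.01, 0, 0, 0, 0, 0, 1], [-0.01, 0, 0, 0, 0, 0, 1], [-0.01, 0.001, 0, 0, 0, 0, 1], [-0.01, 0.0015, 0.0005, 0, 0, 0, 1], [-0.01, 0.002, 0.0005, 0, 0, 0, 1]]])

```text
clock: 11.9
ee_pos: [0.4367, 0.3007, 0.069]
ee_rot: [[-0.029, 0.964, 0.266], [1.0, 0.027, 0.011], [0.003, 0.266, -0.964]]
ft_force: [-0.6, 0.6, -1.0]
gripper_width: -0.003
```

Run:
```python
from h import *
arc(20,50,9)
im,d=optics.grab_frame("scene")
c=im[200:400,220:487]
cv2.imwrite(f"pics/scene9.png",cv2.convertScaleAbs(cv2.resize(c[:,:,::-1],(640,480)),alpha=1.6))
```

```text
t 11.9 pos [0.4367 0.3007 0.069 ] zax [ 0.266  0.011 -0.964] F [-0.62  0.57 -1.01] q [ -2.6  13.7 -47.1 120.2  31.3  43.5 -67.9]
[-0.0025, -0.0028, 0.0034] [0.435 0.298 0.065]
[-0.0103, 0.0033, 0.0009] [0.439 0.288 0.065]
[-0.01, 0.0039, 0.001] [0.443 0.278 0.065]
[-0.0097, 0.0045, 0.0012] [0.448 0.269 0.065]
[-0.0094, 0.0051, 0.0014] [0.453 0.259 0.065]
[-0.009, 0.0057, 0.0015] [0.46  0.25  0.065]
[-0.0086, 0.0063, 0.0017] [0.466 0.242 0.065]
[-0.0082, 0.0068, 0.0018] [0.474 0.234 0.065]
[-0.0077, 0.0073, 0.002] [0.481 0.226 0.065]
```

View pics/scene9.png

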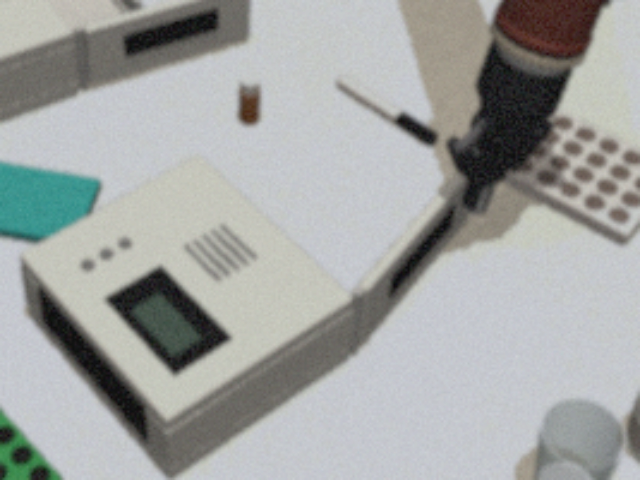

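Call:
send_rows(deltas=[[[-0.007, 0.004, 0.003, 0, 0, 0, 1], [-0.01, 0.005, 0.0015, 0, 0, 0, 1], [-0.01, 0.005, 0.001, 0, 0, 0, 1], [-0.0095, 0.005, 0.001, 0, 0, 0, 1], [-0.0095, 0.005, 0.0015, 0, 0, 0, 1], [-0.009, 0.0055, 0.0015, 0, 0, 0, 1], [-0.0085, 0.006, 0.0015, 0, 0, 0, 1], [-0.008, 0.007, 0.002, 0, 0, 0, 1]]])

```text
clock: 12.75
ee_pos: [0.4866, 0.2246, 0.0665]
ee_rot: [[-0.029, 0.964, 0.265], [1.0, 0.028, 0.01], [0.003, 0.266, -0.964]]
ft_force: [0.4, 1.8, 0.6]
gripper_width: -0.002
```

Run:
```python
from h import *
arc(45,80,10)
im,d=optics.grab_frame("scene")
c=im[200:400,220:487]
cv2.imwrite(f"pics/scene10.png",cv2.convertScaleAbs(cv2.resize(c[:,:,::-1],(640,480)),alpha=1.6))
```

```text
t 12.75 pos [0.4866 0.2246 0.0665] zax [ 0.265  0.01  -0.964] F [0.39 1.76 0.58] q [  6.9  13.2 -44.8 120.7  28.2  40.2 -54.6]
[0.0124, -0.015, -0.0025] [0.471 0.237 0.065]
[-0.0082, 0.0074, 0.002] [0.479 0.229 0.065]
[-0.0076, 0.0079, 0.0022] [0.487 0.221 0.065]
[-0.0071, 0.0084, 0.0023] [0.496 0.214 0.065]
[-0.0065, 0.0088, 0.0024] [0.506 0.208 0.065]
[-0.0058, 0.0092, 0.0025] [0.515 0.203 0.065]
[-0.0052, 0.0096, 0.0026] [0.526 0.198 0.065]
[-0.0045, 0.0099, 0.0027] [0.536 0.194 0.065]
[-0.0038, 0.0102, 0.0028] [0.547 0.19  0.065]
[-0.003, 0.0104, 0.0029] [0.557 0.188 0.065]
```

View pics/scene10.png

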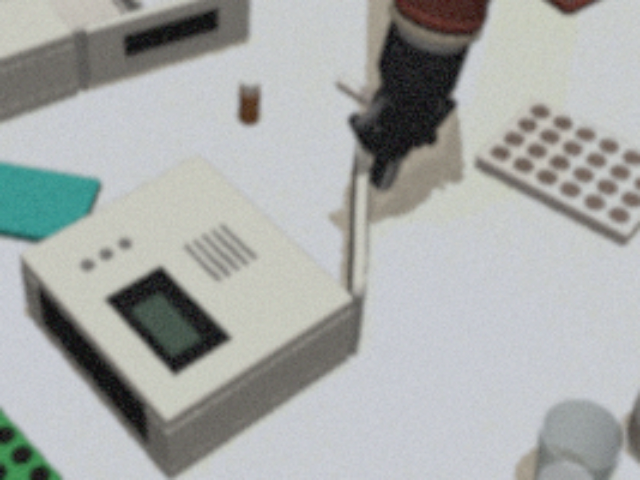

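Call:
send_rows(deltas=[[[-0.007, 0.0085, 0.0023, 0, 0, 0, 1], [-0.006, 0.009, 0.0025, 0, 0, 0, 1], [-0.0055, 0.009, 0.0025, 0, 0, 0, 1], [-0.005, 0.0095, 0.0026, 0, 0, 0, 1], [-0.004, 0.01, 0.0027, 0, 0, 0, 1], [-0.003, 0.01, 0.0028, 0, 0, 0, 1]]])

```text
clock: 13.4
ee_pos: [0.5506, 0.1903, 0.0655]
ee_rot: [[-0.027, 0.964, 0.263], [1.0, 0.026, 0.007], [-0.0, 0.263, -0.965]]
ft_force: [-0.5, -0.4, 0.7]
gripper_width: -0.001
```

Run:
```python
from h import *
arc(75,92,5)
im,d=optics.grab_frame("scene")
c=im[200:400,220:487]
cv2.imwrite(f"pics/scene11.png",cv2.convertScaleAbs(cv2.resize(c[:,:,::-1],(640,480)),alpha=1.6))
```

```text
t 13.4 pos [0.5506 0.1903 0.0655] zax [ 0.263  0.007 -0.965] F [-0.51 -0.43  0.74] q [ 10.2  18.1 -42.  115.1  29.7  41.  -48.3]
[0.0011, -0.007, -0.0014] [0.543 0.191 0.065]
[-0.0035, 0.0113, 0.0031] [0.555 0.188 0.065]
[-0.0026, 0.0115, 0.0032] [0.567 0.186 0.065]
[-0.0017, 0.0117, 0.0032] [0.58  0.184 0.065]
[-0.0008, 0.0118, 0.0032] [0.592 0.184 0.065]
```

View pics/scene11.png

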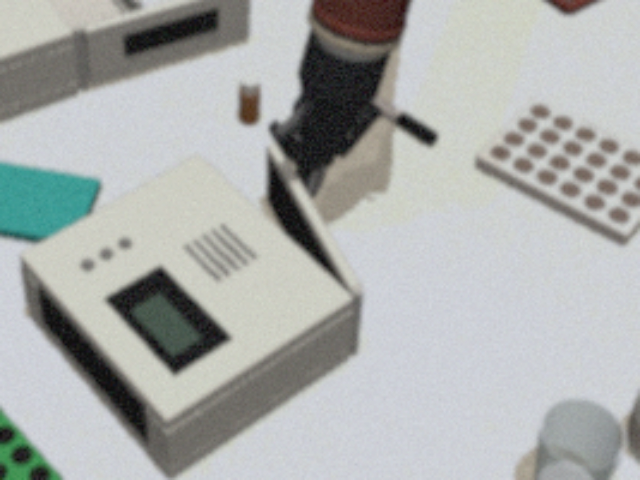

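Call:
send_rows(deltas=[[[-0.0025, 0.009, 0.0025, 0, 0, 0, 1], [-0.002, 0.009, 0.0025, 0, 0, 0, 1], [-0.001, 0.008, 0.0022, 0, 0, 0, 1], [0, 0.005, 0.0014, 0, 0, 0, 1]]])

```text
clock: 13.85
ee_pos: [0.5874, 0.1848, 0.0654]
ee_rot: [[-0.026, 0.964, 0.264], [1.0, 0.025, 0.007], [0.0, 0.264, -0.965]]
ft_force: [-1.3, -1.0, 0.2]
gripper_width: -0.004
```

Call:
send_rows(deltas=[[[0, 0.004, 0.0011, 0, 0, 0, 1], [0, 0.003, 0.0008, 0, 0, 0, 1]]])

```text
clock: 14.05
ee_pos: [0.5955, 0.185, 0.0653]
ee_rot: [[-0.025, 0.964, 0.264], [1.0, 0.024, 0.007], [0.0, 0.264, -0.965]]
ft_force: [-1.2, -1.2, 0.5]
gripper_width: 0.001
```

Call:
send_rows(deltas=[[[0, 0.003, 0.0008, 0, 0, 0, 1]]])

```text
clock: 14.15
ee_pos: [0.5972, 0.1851, 0.0648]
ee_rot: [[-0.026, 0.965, 0.261], [1.0, 0.025, 0.006], [-0.001, 0.261, -0.965]]
ft_force: [-24.7, -3.7, 16.6]
gripper_width: -0.001
```

Call:
send_rows(deltas=[[[0, 0.003, 0.0008, 0, 0, 0, 1]]])

```text
clock: 14.25
ee_pos: [0.5974, 0.1854, 0.0641]
ee_rot: [[-0.026, 0.966, 0.256], [1.0, 0.026, 0.004], [-0.003, 0.256, -0.967]]
ft_force: [-26.5, -5.3, 21.7]
gripper_width: -0.002
```

Call:
send_rows(deltas=[[[0, -0.005, -0.0015, 0, 0, 0, 1], [0, -0.02, -0.006, 0, 0, 0, 1], [0, -0.03, -0.015, 0, 0, 0, 1], [0, -0.015, -0.04, 0, 0, 0, 1], [0, -0.01, -0.045, 0, 0, 0, 1], [-0.04, 0, -0.02, 0, 0, 0, 1], [-0.045, 0, 0, 0, 0, 0, 1], [-0.045, 0, 0, 0, 0, 0, 1], [-0.045, 0, 0, 0, 0, 0, 1], [-0.045, 0, 0, 0, 0, 0, 1]]])

```text
clock: 15.25
ee_pos: [0.4919, -0.0333, 0.1744]
ee_rot: [[-0.046, 0.963, 0.266], [0.999, 0.046, 0.007], [-0.005, 0.267, -0.964]]
ft_force: [1.1, -0.2, 1.3]
gripper_width: 0.001
```

Call:
send_rows(deltas=[[[-0.03, 0, 0, 0, 0, 0, 1], [0, 0, 0, 0, 0, 0, 1], [0, 0, 0, 0, 0, 0, 1]]])

```text
clock: 15.55
ee_pos: [0.4931, -0.0708, 0.1755]
ee_rot: [[-0.038, 0.962, 0.269], [0.999, 0.039, 0.003], [-0.007, 0.269, -0.963]]
ft_force: [-0.4, 0.5, 0.2]
gripper_width: 0.001
```

Run:
```python
from h import *
im,d=optics.grab_frame("scene")
cv2.imwrite(f"pics/scene12.png",cv2.convertScaleAbs(im[:,:,::-1],alpha=1.4))
im,d=optics.grab_frame("top"); P=cloud('top',d)
c=im[120:330,130:410]
cv2.imwrite(f"pics/top12.png",cv2.convertScaleAbs(cv2.resize(c[:,:,::-1],None,fx=2.8,fy=2.8,interpolation=cv2.INTER_CUBIC),alpha=1.5))
Q=P[130:285,200:292].reshape(-1,3);b=Q[(Q[:,2]>.078)&(Q[:,2]<.1)]
for yy in np.arange(.14,.35,.02):
    k=b[abs(b[:,1]-yy)<.008]; print(round(yy,2),k[:,0].min().round(4))
i0=np.load('top0.npz')['im']; df=np.abs(i0.astype(int)-im).max(2)
print('edge empty / vial diff', (df[120:270,335:430]>40).sum(),(df[236:250,300:314]>40).sum(),(df[270:290,258:305]>40).sum(),(df[210:265,130:165]>40).sum())
from cell import get_state
s=get_state();print(s['clock'],s['ee_pos'],s['ft_force'])
```

```text
0.14 0.6149
0.16 0.6125
0.18 0.6126
0.2 0.6098
0.22 0.61
0.24 0.6091
0.26 0.6079
0.28 0.6075
0.3 0.6064
0.32 0.6046
0.34 0.6079
edge empty / vial diff 1489 0 0 0
15.65 [ 0.49315949 -0.06997416  0.17546209] [ 0.31100746  0.156455   -0.92422943]
```

View pics/scene12.png

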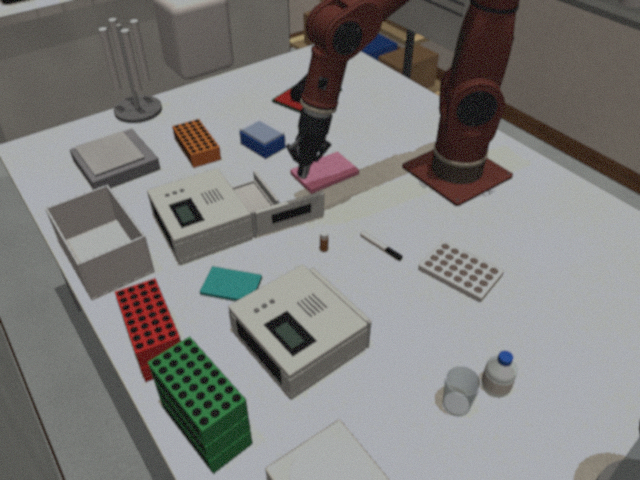

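View pics/top12.png

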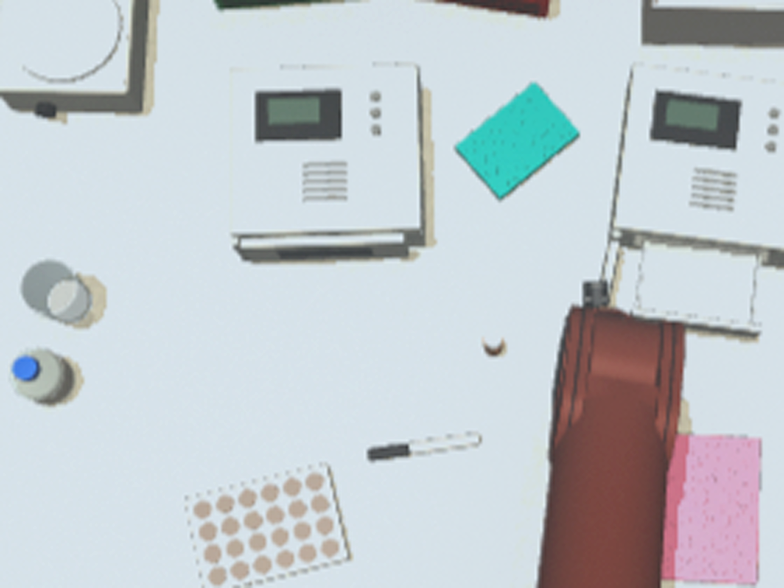

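```bash
python3 -c "
from cell import env
print(env.finish_job())"
```

```text
the job is handed in; nothing more can be done
None
```

I pushed the loaded carrier home, then pushed that incubator's door shut. I handed the job in at about 16 s of the 51 s, with the arm clear of everything.

- **Carrier:** the first push stopped about 8 mm short. By my reading the gripper's linkage had met the box edge, with a wrist force of about 31 N. I backed off, tilted the tool 15° and pushed again, and the carrier reached its hard stop, with a wrist force of about 36 N. Before I touched the door, the top view showed the front plate flush with the box.
- **Door:** it met a firm stop, with a wrist force of about 35 N. The stop was within 1 mm of where a shut door should put the fingertips. The top-view depth puts its outer face about 14–15 mm in front of the box, where a shut door should be. The measured slope of the face was about 2.8°, against 2.3° for the box, which I put down to depth noise.
- **Other things on the bench:** the image regions around the vial, marker, bottle and beaker were unchanged from the start. The last pictures show the empty incubator's door and carrier as they were. The pixel comparison there was no use because the arm was in view, so that check is by eye only.
- **Not checked:** I could not see the microplate once the carrier was in. It looked flat in the last picture where it was still visible. I did not measure that.

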